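# Pack the hat-shaped graphite moulds alternately in their tray

### The arm

A 6-joint arm with a two-finger parallel gripper is mounted at the origin on the work surface. World frame = base frame: x ahead of the robot, y to its left, z up, the work surface at z = 0. Lengths are in m, angles in rad, forces in N, time in s.
With the tool pointing down it reaches from about 0.35 to 0.8 m from the base axis. Payload 7.3 kg.
Tool frame: the origin (TCP) lies between the finger pads; the fingertips stand 25 mm ahead of it and the grasp point (between the pads) lies 6 mm ahead of it (r.tip_extent is the distance from the TCP to the fingertips, in m); z points along the fingers, y is the line along which they close (so a half turn about z gives the same grasp; the last joint's range is limited). The gripper opens to 85 mm and grips with 20 to 120 N. Pads are 22 mm wide; open, the fingers measure 114 mm over their backs; the gripper's body (76 mm by 85 mm) begins 54 mm behind the grasp point. The pads swing forward as they close: fully open they stand 13 mm farther back than shut.
Start: joints at [0.992, 0.342, 1.524, -0, 1.275, -0.146], TCP at [0.22, 0.477, 0.217] pointing down, gripper open.
Joint ranges: [-2.53, 2.53], [-0.77, 2.02], [0.04, 2.7], [-1, 4.14], [0.28, 2.66], [-3.11, 3.11]. Speed limits (rad/s): [2.57, 2.57, 3.14, 3.14, 3.14, 3.14].

### API

Orientations are given as a unit quaternion [x, y, z, w].
In Python, from workcell import r, command_gripper, optics gives the robot as it stands. The module is installed in compiled form; this text tells all that it offers. Calls block until the motion is done:
- r.reach(position, orientation): joint-space move of the TCP to a pose.
- r.move_straight(position, orientation=None, speed=0.15, max_force=None): straight line of the TCP; orientation=None keeps the orientation; speed is the mean speed in m/s. With max_force (N) it stops when the force on the tool has changed by that much, and returns True; else False.
- r.movej(angles): joint-space move.
- command_gripper(opening, force=None): finger opening in m; force is the grip in N (None keeps the last); returns when the fingers have stopped.
- r.hold(seconds).
- r.solve_ik(position, orientation): joint angles nearest the present ones, or None.
- r.read_state(): the state.
- optics.get_image(name): name is "scene" or "side" or "wrist"; returns (picture, depth): 384x512x3 uint8, red, green, blue; 384x512 float32, m along the optical axis (not along the pixel's ray), 0 where there is no reading.
- optics.camera_model(name): a dict with "K" (3x3 intrinsics, pixels), "R" (3x3) and "t" (3): a world point X has camera coordinates R X + t; the wrist camera has in their place "tool_from_camera" (4x4, takes a point from camera to tool coordinates, whose origin is the TCP and whose axes are the flange's). Camera axes: x right, y down, z forward; pixel columns grow to the right and rows downward; lengths in m; the calibration is good to about 2 mm. The wrist camera is an equidistant fisheye: a pixel r from the principal point sees the ray r / f radians off the axis. A picture is of the moment at which its call begins: read the wrist's pose just before it. camera_model takes no time and is no camera call.
A pose or a line that the arm cannot do raises r.PlanningError and nothing moves.
- r.finish_job(): hands the job in; it is judged then, once.
The state is a dict: "time_s": time; "joint_positions": joint angles; "dq": joint speeds; "tau": joint torques, N m; "eef_pos": TCP position; "eef_rot": TCP orientation; "contact_force": force on the tool from outside, world axes, zero at the start; "torque": the same for the moment, N m; "grip_width": finger opening in m; "grip_force": force on a finger pad.
Only numpy, scipy, OpenCV 4.12 (cv2) and the standard library are available. Lean on these libraries where they do the work, as an engineer would, in place of code of your own. Each camera call takes 0.05 s, during which the arm holds its last target. There are 200 camera calls.

### The job

Pack the three small hat-shaped graphite moulds in a row in the wooden tray, alternately up and down so that their brims overlap; one already stands brim down at one end of the tray. First set the small mould that stands on its brim on the bench into the empty end of the tray, the same way up, then set the one that stands on its hub into the middle, hub down, so that all three stand flat on the tray's floor. Set them down rather than drop them, graphite chips; the bigger mould and the plain plug are not part of the set.

Things in the scene. Friction and masses are not known exactly. Their poses are not given: they have to be found in the camera images.
- tray: Fixed open wooden tray, inside 80 x 180 mm, floor 6 mm thick, walls 6 mm thick and 17 mm high from the bench. Origin: centre of its underside; y along its length and the row, z up. Places on its centre line at y = -54, 0, +54 mm; one end (it varies) holds mould_set, the other is empty (thin cork disc, flat). Too short for three moulds the same way up.
- mould_set: Loose mould already in one end place of the tray, on its brim, hub up: grey graphite hat: round brim 62 mm across, 9 mm thick, on a round hub 26 mm across, 44 mm tall in all, 80 to 150 g. Origin: centre of its underside (brim face), z up.
- mould_brim_down: Loose mould on the bench, on its brim, hub up; grip across the hub: grey graphite hat: round brim 62 mm across, 9 mm thick, on a round hub 26 mm across, 44 mm tall in all, 80 to 150 g. Origin: centre of its underside (brim face), z up. Not to be used: a bigger mould (84 mm brim, 58 mm tall) and a plain plug (40 mm across, 50 mm tall), at least 115 mm away.
- mould_hub_down: Loose mould on the bench on its hub, brim on top with a round socket; grip across the brim: grey graphite hat: round brim 62 mm across, 9 mm thick, on a round hub 26 mm across, 44 mm tall in all, 80 to 150 g. Origin: centre of its underside (hub end), z up; brim 35 to 44 mm above it. In the middle place it clears the neighbours' hubs by 10 mm; there the fingers must close along the tray's x.
Not all that is in view belongs to the job. Leave any green or yellow look-alike of the mould_brim_down alone.

How it is judged:
By the outcome, as a careful person would: the job done as asked, in the order asked, and still so for the second after the job is handed in, with the robot touching nothing.
It also fails if it takes over 54 s, if anything falls off the work surface, if the arm or the gripper's body presses on something with over 40 N, if the wrist force passes 120 N, or if a joint passes its speed limit or range.

## Working session

There is one attempt and no reset: what is moved stays moved. The work goes in short steps, each a Python script; the robot and the scene stay as the last script left them, time stands still between calls to the robot, and variables do not carry over. Pictures are saved under pics/ and viewed, at most 10 in all, crops included, and the job is handed in when it is done.

```bash
mkdir -p pics; cat > h.py <<'E'
import numpy as np, cv2
from workcell import r, command_gripper, optics
def snap(n,f):
    im,d=optics.get_image(n); cv2.imwrite(f'pics/{f}.png',im[:,:,::-1]); np.save(f'pics/{f}.npy',d); return im,d
def cloud(n,d):
    m=optics.camera_model(n);K,R,t=map(np.array,(m['K'],m['R'],m['t']))
    v,u=np.indices(d.shape)
    p=np.stack([(u-K[0,2])/K[0,0]*d,(v-K[1,2])/K[1,1]*d,d],-1)
    return (p-t)@R
E
python3 - <<'E'
from h import *
a,d=snap('scene','s0'); b,e=snap('side','d0')
for n in('scene','side'):
    m=optics.camera_model(n); print(n,-np.array(m['R']).T@m['t'],m['K'])
s=r.read_state();print(s['time_s'],s['eef_rot'],optics.camera_model('wrist'))
E
```

```text
scene [1.19821404 0.3502266  1.08402118] [[491.99368747   0.         251.37834241]
 [  0.         491.99368747 196.51587832]
 [  0.           0.           1.        ]]
side [0.51290831 0.73990267 0.63118661] [[430.49549863   0.         262.5613055 ]
 [  0.         430.49549863 191.90955412]
 [  0.           0.           1.        ]]
0.1 [ 2.14739082e-01  9.76671185e-01 -6.78993810e-04 -2.48288708e-04] {'K': array([[297.31863964,   0.        , 253.63835685],
       [  0.        , 297.31863964, 189.4460497 ],
       [  0.        ,   0.        ,   1.        ]]), 'tool_from_camera': array([[-1.02323451e-03, -9.47491989e-01, -3.19777866e-01,
         8.13386396e-02],
       [ 9.99999267e-01, -1.17634265e-03,  2.85640409e-04,
        -1.44648648e-04],
       [-6.46810342e-04, -3.19777340e-01,  9.47492499e-01,
        -1.57277753e-01],
       [ 0.00000000e+00,  0.00000000e+00,  0.00000000e+00,
         1.00000000e+00]])}
```

View pics/s0.png

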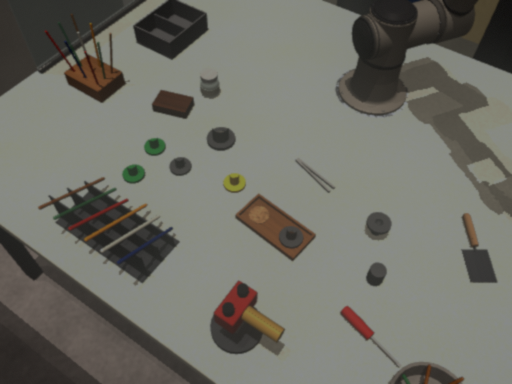

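View pics/d0.png

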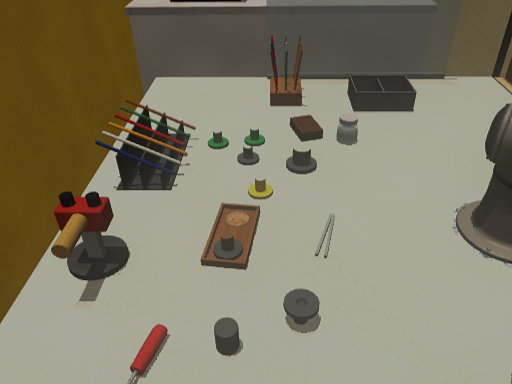

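The scene picture shows the grey brim-down mould at (180,165), the bigger mould at (221,137) and the hub-down mould at (378,222). The plug is at (377,272). The tray is centred near (275,226), with its cork end at (260,213) and the set mould at (291,236). The side picture agrees: (248,155), (301,305) and tray (233,235).

```bash
cat > m.py <<'E'
from h import *
C={n:cloud(n,np.load(f'pics/{f}.npy')) for n,f in(('scene','s0'),('side','d0'))}
def near(n,c,rad,z0,z1):
    p=C[n].reshape(-1,3); return p[(np.hypot(*(p[:,:2]-c).T)<rad)&(p[:,2]>z0)&(p[:,2]<z1)]
def circ(p):
    (c,rr)=cv2.minEnclosingCircle(p[:,:2].astype(np.float32)); return np.round(c,4),round(rr,4)
pts=dict(brim=((180,165),(248,155)),hub=((378,222),(301,303)),set=((291,236),(228,245)),big=((221,136),(301,157)),yel=((234,182),(260,186)),g1=((155,146),(255,137)),g2=((134,172),(218,140)),plug=((377,272),(227,335)))
for k,v in pts.items():
  for n,(u,w) in zip(('scene','side'),v):
    q=C[n][w,u]; c=q[:2]
    for _ in range(3):
        P=near(n,c,.045,.006,.07)
        c=np.array(circ(P)[0])
    print(k,n,q.round(3),'all',circ(P),'zmax',np.percentile(P[:,2],98).round(4),len(P), end=' ')
    T=P[P[:,2]>np.percentile(P[:,2],97)-.006]; print('top',circ(T),T.mean(0).round(4),len(T))
for n in C:
    P=near(n,C['scene'][226,275][:2],.13,.012,.021); 
    im=cv2.imread('pics/%s.png'%('s0' if n=='scene' else 'd0'))
    rc=cv2.minAreaRect(P[:,:2].astype(np.float32)); print('tray',n,rc,len(P))
E
python3 m.py
python3 -c "
import cv2
a=cv2.imread('pics/s0.png')[180:270,225:325]; b=cv2.imread('pics/d0.png')[195:275,190:280]
a=cv2.resize(a,(600,540),interpolation=2);cv2.imwrite('pics/ca.png',a)
"
```

```text
brim scene [ 0.601 -0.291  0.024] all (array([ 0.592 , -0.3004]), 0.0329) zmax 0.0403 268 top (array([ 0.5958, -0.2964]), 0.0116) [ 0.598  -0.2937  0.0365] 28
brim side [ 0.59  -0.293  0.02 ] all (array([ 0.5916, -0.3009]), 0.0317) zmax 0.0431 256 top (array([ 0.5903, -0.2985]), 0.013) [ 0.5911 -0.2935  0.0409] 26
hub scene [0.461 0.242 0.031] all (array([0.4696, 0.2437]), 0.0331) zmax 0.0476 453 top (array([0.4693, 0.2454]), 0.0328) [0.4691 0.2453 0.0438] 334
hub side [0.467 0.239 0.036] all (array([0.4669, 0.2434]), 0.0322) zmax 0.0468 934 top (array([0.4669, 0.2434]), 0.0322) [0.4678 0.2454 0.0447] 800
set scene [0.624 0.083 0.035] all (array([0.6246, 0.0832]), 0.0449) zmax 0.0421 674 top (array([0.619 , 0.0806]), 0.0116) [0.6225 0.0818 0.0413] 36
set side [0.609 0.088 0.033] all (array([0.6092, 0.0884]), 0.045) zmax 0.047 934 top (array([0.6131, 0.0802]), 0.0127) [0.6115 0.086  0.0447] 56
big scene [ 0.461 -0.254  0.04 ] all (array([ 0.4449, -0.2679]), 0.0432) zmax 0.0554 487 top (array([ 0.4491, -0.265 ]), 0.0234) [ 0.4577 -0.2566  0.0525] 41
big side [ 0.445 -0.25   0.04 ] all 
[... 897 characters left out ...]
 23
g2 side [ 0.683 -0.377  0.021] all (array([ 0.6865, -0.3903]), 0.0315) zmax 0.0434 223 top (array([ 0.6857, -0.3884]), 0.0122) [ 0.6845 -0.3833  0.0411] 22
plug scene [0.601 0.303 0.05 ] all (array([0.5942, 0.3034]), 0.0209) zmax 0.053 354 top (array([0.5934, 0.3026]), 0.0201) [0.5941 0.3023 0.0496] 185
plug side [0.588 0.317 0.049] all (array([0.5919, 0.3016]), 0.0205) zmax 0.0523 775 top (array([0.5916, 0.3016]), 0.0204) [0.5919 0.303  0.0506] 415
tray scene ((0.6072806119918823, 0.025305673480033875), (0.1940089762210846, 0.09636972844600677), 83.2945327758789) 843
tray side ((0.6074645519256592, 0.02426891028881073), (0.19679801166057587, 0.09316848963499069), 83.53181457519531) 1062
```

View pics/ca.png

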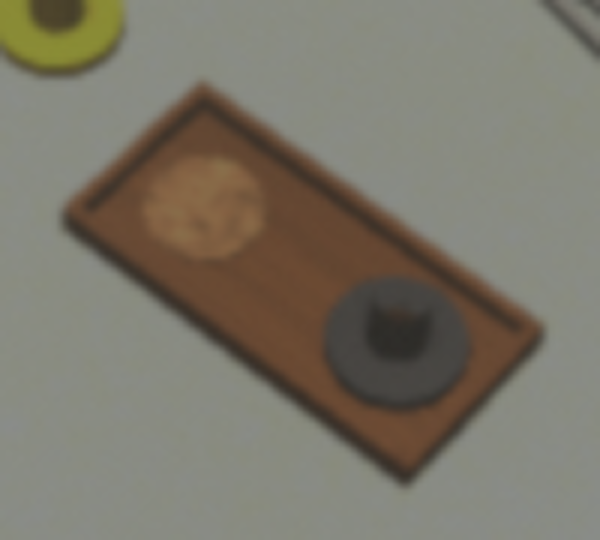

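The crop shows the cork disc at the far (−y) end and the set mould at the +y end; its hub position agrees with the tray fit to about 1 mm. Next I'll check the pick and the tray from near with the wrist camera.

```bash
cat >> h.py <<'E'
from scipy.spatial.transform import Rotation as Ro
def down(y):
    y=np.array([y[0],y[1],0.])/np.hypot(*y[:2]); z=np.array([0,0,-1.]); return Ro.from_matrix(np.c_[np.cross(y,z),y,z]).as_quat()
def wcloud(f):
    s=r.read_state(); im,d=snap('wrist',f); m=optics.camera_model('wrist'); K=m['K'];T=np.array(m['tool_from_camera'])
    v,u=np.indices(d.shape); x=(u-K[0,2])/K[0,0];y=(v-K[1,2])/K[1,1]; th=np.hypot(x,y)+1e-9; g=np.where(th<1.4,np.tan(np.minimum(th,1.4))/th,0)
    p=np.stack([x*g*d,y*g*d,d],-1)@T[:3,:3].T+T[:3,3]
    P=p@Ro.from_quat(s['eef_rot']).as_matrix().T+s['eef_pos']; P[d==0]=np.nan; return P
def near(P,c,rad,z0,z1):
    p=P.reshape(-1,3); return p[(np.hypot(*(p[:,:2]-c).T)<rad)&(p[:,2]>z0)&(p[:,2]<z1)]
def circ(p):
    (c,rr)=cv2.minEnclosingCircle(p[:,:2].astype(np.float32)); return np.round(c,4),round(rr,4)
TX=np.array([.9934,-.1148]); 
B=np.array([.5915,-.3]); H=np.array([.4682,.244]); TC=np.array([.6074,.0248]); TY=np.array([.1148,.9934])
E
python3 - <<'E'
from h import *
print(r.tip_extent)
for s in(1,-1):
    for p in(B,TC,H): print(s,r.solve_ik([*p,.15],down(s*TX)))
E
```

```text
0.025
1 [-5.84829527e-01  6.49502727e-01  1.19657123e+00 -4.44089210e-16
  1.29551870e+00 -4.69777166e-01]
1 [-8.52034236e-02  5.48506425e-01  1.38081536e+00 -4.44089210e-16
  1.21227087e+00  2.98489368e-02]
1 [ 3.35203656e-01  4.10646747e-01  1.61616985e+00 -4.44089210e-16
  1.11477606e+00  4.50256017e-01]
-1 [-5.84829527e-01  6.49502727e-01  1.19657123e+00 -4.44089210e-16
  1.29551870e+00  2.67181549e+00]
-1 None
-1 [ 3.35203656e-01  4.10646747e-01  1.61616985e+00 -4.44089210e-16
  1.11477606e+00 -2.69133664e+00]
```

```bash
python3 - <<'E'
from h import *
q=down(TX)
r.reach([*TC,.2],q)
P=wcloud('w0')
T=near(P,TC,.13,.012,.021); T=T[np.abs((T[:,:2]-TC)@TX)<.06]
print('tray',cv2.minAreaRect(T[:,:2].astype(np.float32)),len(T))
S=near(P,TC+.054*TY,.022,.044,.056); print('set top',circ(S),len(S))
S=near(P,TC+.054*TY,.036,.0125,.0165); print('set brim',circ(S),len(S), 'floor',np.nanmedian(near(P,TC-.02*TY,.02,-.01,.02)[:,2]))
r.reach([*B,.14],q)
P=wcloud('w1'); print('brim',circ(near(P,B,.045,.005,.05)),'top',circ(near(P,B,.03,.038,.05)),r.read_state()['time_s'])
E
```

```text
tray ((0.6075798273086548, 0.02428407222032547), (0.19294238090515137, 0.09307031333446503), 83.28352355957031) 4175
set top (array([0.6164, 0.0853]), 0.0086) 5
set brim (array([0.6141, 0.0802]), 0.0343) 1741 floor 0.0063095958871612345
brim (array([ 0.592 , -0.3024]), 0.0311) top (array([ 0.5919, -0.2988]), 0.0124) 3.5833
```

View pics/w0.png

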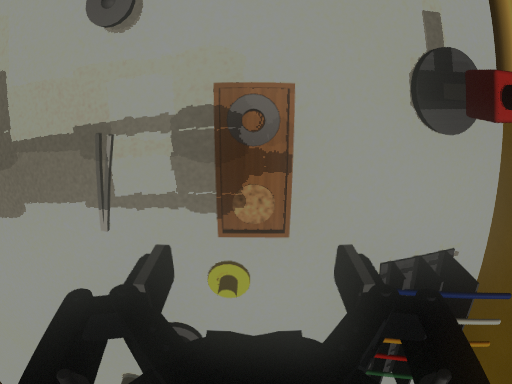

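The wrist view shows the tray upright with the set mould at (254,120) and the cork at (254,203). Its fit agrees with the earlier one within 1 mm, so I'll pick the first mould.

```bash
cat >> h.py <<'E'
def st(m=''):
    s=r.read_state(); print(m,round(s['time_s'],2),np.round(s['eef_pos'],4),'w',round(s['grip_width'],4),'gf',round(s['grip_force'],1),'F',np.round(s['contact_force'],1)); return s
E
python3 - <<'E'
from h import *
q=down(TX); B=np.array([.592,-.301]); E=np.array([.6074,.0245])-.054*TY
command_gripper(.055)
r.move_straight([*B,.075],q,speed=.15)
print(r.move_straight([*B,.039],q,speed=.06,max_force=6)); st('at')
command_gripper(.015,force=40); st('grip')
r.move_straight([*B,.12],q,speed=.12); s=st('lift')
r.reach([*E,.12],q); st('over')
r.move_straight([*E,.056],q,speed=.12)
st('low'); P=wcloud('w2')
E
```

```text
False
at 5.33 [ 0.5922 -0.3011  0.0391] w 0.0549 gf 0.0 F [-0.5 -0.7 -0. ]
grip 5.79 [ 0.592  -0.301   0.0391] w 0.0149 gf 0.0 F [-1.1  0.2 -0. ]
lift 6.62 [ 0.5915 -0.3007  0.1192] w 0.015 gf 0.0 F [-0.6 -0.6 -1. ]
over 7.67 [ 0.6015 -0.0303  0.1199] w 0.0153 gf 0.0 F [-0.5 -0.5 -0.6]
low 8.36 [ 0.6017 -0.0297  0.0564] w 0.0149 gf 0.0 F [-0.  -0.7  0.2]
```

View pics/w2.png

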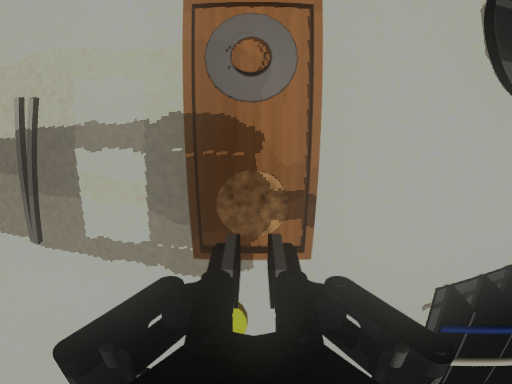

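The gripper is empty: its width went to the commanded 15 mm with no grip force. I'll back up and look at the mould.

```bash
python3 - <<'E'
from h import *
q=down(TX)
m=optics.camera_model('wrist');T=np.linalg.inv(m['tool_from_camera']);K=m['K']
for p in([0,0,0],[0,0,.006],[0,0,.025]):
    c=(T@[*p,1])[:3]; th=np.arctan2(np.hypot(c[0],c[1]),c[2]); k=th/np.hypot(c[0],c[1]); print(p,K[0,2]+297.3*c[0]*k,K[1,2]+297.3*c[1]*k)
r.move_straight([.6012,-.03,.14],q,speed=.2)
r.reach([.592,-.301,.14],q)
command_gripper(.055); st()
P=wcloud('w3'); a,d=snap('side','d1'); C=cloud('side',d)
print(circ(near(P,[.592,-.301],.06,.005,.055)),circ(near(C,[.592,-.301],.06,.004,.04)))
w=cv2.imread('pics/w3.png'); cv2.imwrite('pics/c3.png',np.hstack([w[:,60:460],cv2.resize(cv2.imread('pics/d1.png')[90:210,190:315],(400,384))]))
E
```

```text
[0, 0, 0] 252.289244706149 235.5340939510458
[0, 0, 0.006] 252.3251063057358 231.02613504164836
[0, 0, 0.025] 252.42670585591216 218.3559745542363
 10.49 [ 0.5922 -0.3006  0.1401] w 0.0551 gf 0.0 F [-1.   0.3 -0.1]
(array([ 0.5917, -0.3026]), 0.0312) (array([ 0.5997, -0.2983]), 0.0544)
```

View pics/c3.png

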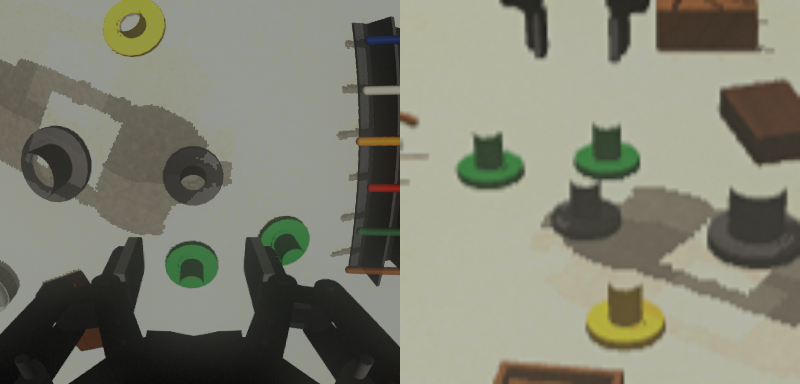

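The mould at (253,178) in the full wrist picture hasn't moved. The fingers also appear about 20–30 px off from where the tool model puts them. I'll measure the fingertips in 3D from the depth images.

```bash
python3 - <<'E'
from h import *
a,ds=snap('scene','s1')
P1=wcloud('w4'); s=st(); R=Ro.from_quat(s['eef_rot']).as_matrix()
for n,C in(('side',cloud('side',np.load('pics/d1.npy'))),('scene',cloud('scene',ds)),('wrist',P1)):
    p=near(C,[.592,-.301],.09,.07,.22)
    if not len(p): print(n,'none'); continue
    t=(p-s['eef_pos'])@R   # tool frame
    for lo in(-.05,-.03,-.01,0,.01,.02):
        b=t[(t[:,2]>=lo)&(t[:,2]<lo+.01)]
        for sg in(1,-1):
            c=b[b[:,1]*sg>0]
            if len(c)>2: print(n,lo,sg,len(c),'x',np.percentile(c[:,0],[5,95]).round(3),'y',np.percentile(c[:,1],[5,95]).round(3))
    print(n,'max toolz',np.sort(t[:,2])[-5:].round(3))
E
```

```text
10.69 [ 0.592 -0.301  0.14 ] w 0.0546 gf 0.0 F [ 0.  -0.1 -0.9]
side -0.05 1 25 x [-0.007  0.011] y [0.028 0.041]
side -0.05 -1 27 x [-0.004  0.012] y [-0.04  -0.027]
side -0.03 1 17 x [-0.002  0.011] y [0.028 0.04 ]
side -0.03 -1 10 x [0.005 0.011] y [-0.035 -0.029]
side max toolz [-0.024 -0.023 -0.022 -0.022 -0.022]
scene -0.05 1 20 x [0.    0.014] y [0.028 0.041]
scene -0.05 -1 20 x [-0.006  0.012] y [-0.038 -0.027]
scene -0.03 1 15 x [0.    0.013] y [0.029 0.04 ]
scene -0.03 -1 22 x [-0.007  0.013] y [-0.034 -0.026]
scene max toolz [-0.021 -0.021 -0.02  -0.02  -0.019]
wrist -0.05 1 480 x [-0.008  0.011] y [0.028 0.041]
wrist -0.05 -1 477 x [-0.008  0.011] y [-0.039 -0.026]
wrist -0.03 1 261 x [-0.009  0.011] y [0.028 0.039]
wrist -0.03 -1 266 x [-0.008  0.011] y [-0.038 -0.026]
wrist max toolz [-0.019 -0.018 -0.018 -0.018 -0.018]
```

All three cameras agree that the fingers are laterally right but end at about tool z = −0.020, not +0.025. The given tool length is about 40 mm too long, so the grasp closed above the hub. I'll measure the tip offset at the openings I need and use those values.

```bash
python3 - <<'E'
from h import *
for w in(.085,.068,.050,.026):
    command_gripper(w); P=wcloud('wt'); s=r.read_state(); R=Ro.from_quat(s['eef_rot']).as_matrix()
    t=(near(P,s['eef_pos'][:2],.09,.07,.25)-s['eef_pos'])@R
    for sg in(1,-1):
        c=t[t[:,1]*sg>0]; print(w,round(s['grip_width'],4),sg,np.percentile(c[:,2],[98,99.5,100]).round(4),end=' ')
    print(r.tip_extent)
for z in(-.01,0): print(r.solve_ik([.592,-.301,z],s['eef_rot']),r.solve_ik([.47,.244,z],s['eef_rot']))
command_gripper(.05);st()
E
```

```text
0.085 0.0855 1 [-0.0368 -0.0313 -0.0272] 0.085 0.0855 -1 [-0.0365 -0.0309 -0.0273] 0.025
0.068 0.0678 1 [-0.032  -0.0257 -0.0213] 0.068 0.0678 -1 [-0.0321 -0.026  -0.0212] 0.025
0.05 0.0499 1 [-0.0293 -0.0228 -0.017 ] 0.05 0.0499 -1 [-0.0294 -0.0226 -0.0169] 0.025
0.026 0.0261 1 [-0.0294 -0.0215 -0.0149] 0.026 0.0261 -1 [-0.0295 -0.0217 -0.0159] 0.025
[-5.85669544e-01  8.20497722e-01  1.34072256e+00 -1.31202534e-05
  9.80395651e-01 -4.70607471e-01] [3.34066316e-01 6.38682248e-01 1.76084602e+00 1.76311213e-05
 7.42087170e-01 4.49108089e-01]
[-5.85669544e-01  8.07642749e-01  1.33551474e+00 -1.29654364e-05
  9.98458449e-01 -4.70607752e-01] [3.34066316e-01 6.21940074e-01 1.75541240e+00 1.72189492e-05
 7.64262956e-01 4.49108654e-01]
 12.65 [ 0.592 -0.301  0.14 ] w 0.0501 gf 0.0 F [-0.8 -0.3  0.6]
```

Tip offset is −16 mm at 26 mm opening, −18 at 50 mm, −21 at 68 mm and −28 at 85 mm. I'll regrasp with tips 5–6 mm above the brim (TCP z ≈ 0) and a force guard.

```bash
python3 - <<'E'
from h import *
q=down(TX); B=np.array([.592,-.301])
r.move_straight([*B,.04],q,speed=.15)
print(r.move_straight([*B,-.001],q,speed=.06,max_force=5)); s=st('at')
command_gripper(.015,force=40); s=st('grip')
if s['grip_width']>.022 and s['grip_force']>5:
    z=s['eef_pos'][2]
    r.move_straight([*B,z+.06],q,speed=.12); s=st('lift')
    P=wcloud('w5')
    p=near(P,s['eef_pos'][:2],.045,.05,z+.06+.012); print('held',circ(p),np.percentile(p[:,2],[2,50]).round(4))
E
```

```text
False
at 14.3 [ 0.5923 -0.3011 -0.0008] w 0.0497 gf 0.0 F [ 0.  -0.3  1.4]
grip 14.64 [ 5.924e-01 -3.013e-01 -3.000e-04] w 0.025 gf 39.5 F [0.5 1.  3.8]
lift 15.3 [ 0.5915 -0.3007  0.059 ] w 0.0252 gf 39.3 F [-0.  -0.3 -1.3]
held (array([ 0.5921, -0.3023]), 0.0313) [0.0614 0.0683]
```

View pics/w5.png

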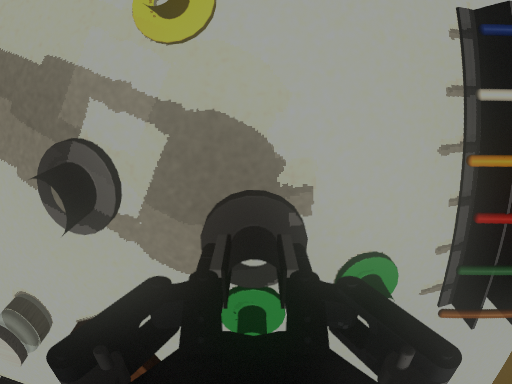

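The wrist picture shows the mould held level, its brim at (254,235). Its centre is about 1.3 mm off the TCP along −y, which I'll compensate. Now to place it.

```bash
python3 - <<'E'
from h import *
q=down(TX); E=np.array([.6074,.0245])-(.054-.0013)*TY
r.move_straight([.592,-.301,.10],q,speed=.2)
r.reach([*E,.10],q); 
r.move_straight([*E,.016],q,speed=.12); s=st('low')
print(r.move_straight([*E,.0035],q,speed=.02,max_force=4)); s=st('down')
if s['eef_pos'][2]<.009:
    command_gripper(.042); st('open')
    r.move_straight([*E,.12],q,speed=.15)
    P=wcloud('w6'); C=np.array([.6074,.0245])-.054*TY
    print('want',C,'brim',circ(near(P,C,.038,.0115,.017)),'ztop',np.nanpercentile(near(P,C,.012,.03,.07)[:,2],[50,98]))
    st()
E
```

```text
low 17.61 [ 0.602  -0.0282  0.0167] w 0.0247 gf 39.3 F [ 0.9 -0.3  0.3]
True
down 18.14 [ 0.6013 -0.0278  0.0057] w 0.0251 gf 39.7 F [-0.8  0.1  4.3]
open 18.45 [ 0.6006 -0.0277  0.0047] w 0.0419 gf 0.0 F [-0.2 -0.2  0.4]
want [ 0.6012008 -0.0291436] brim (array([ 0.6007, -0.0326]), 0.0346) ztop [0.03467887 0.03794758]
 19.42 [ 0.6006 -0.0277  0.1187] w 0.0418 gf 0.0 F [ 0.5  0.1 -0.4]
```

```bash
python3 - <<'E'
from h import *
q=down(TX); H=np.array([.468,.244])
command_gripper(.085)
r.reach([*H,.12],q)
P=wcloud('w7'); p=near(P,H,.045,.036,.05); c=circ(p); print(c,np.median(p[:,2])); 
if abs(c[1]-.0315)<.0015 and np.hypot(*(c[0]-H))<.005: H=(c[0]+H)/2
print(H)
r.move_straight([*H,.04],q,speed=.15)
print(r.move_straight([*H,0.0],q,speed=.06,max_force=5)); st('at')
command_gripper(.05,force=40); s=st('grip')
if s['grip_width']>.057 and s['grip_force']>5:
    r.move_straight([*s['eef_pos'][:2],.06],q,speed=.12); s=st('lift')
    P=wcloud('w8'); p=near(P,s['eef_pos'][:2],.045,.09,.112); print('held',circ(p),s['eef_pos'],np.median(p[:,2]))
E
```

```text
(array([0.468 , 0.2434]), 0.0315) 0.04394766835852141
[0.468  0.2437]
False
at 22.62 [4.682e-01 2.438e-01 1.000e-04] w 0.0851 gf 0.0 F [ 0.6  0.3 -0.2]
grip 22.98 [0.4683 0.2439 0.0007] w 0.0603 gf 42.3 F [-0.7  0.2  6.3]
lift 23.62 [0.4678 0.2437 0.0595] w 0.0607 gf 43.5 F [-0.8  0.5 -1.5]
held (array([0.4693, 0.2501]), 0.0439) [0.46781626 0.24369945 0.05948187] 0.1026452805496543
```

```bash
ls -t pics|head -3
```

```text
w8.npy
w8.png
w7.npy
```

View pics/w6.png

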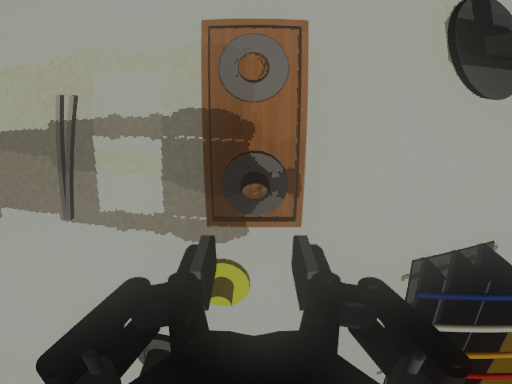

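The wrist picture shows the first mould flat in the tray at (255,183) and the set mould at (254,67), with the middle free. The second mould is held level, so I'll place it in the middle.

```bash
python3 - <<'E'
from h import *
q=down(TX); M=np.array([.6074,.0248]); s=r.read_state()
r.move_straight([*s['eef_pos'][:2],.11],q,speed=.2)
r.reach([*M,.11],q)
r.move_straight([*M,.018],q,speed=.12); st('low')
print(r.move_straight([*M,.003],q,speed=.02,max_force=4)); s=st('down')
if s['eef_pos'][2]<.0095:
    command_gripper(.085); st('open')
    r.move_straight([*M,.10],q,speed=.12)
    r.move_straight([.5,.0,.2],q,speed=.2); st()
    a,d=snap('side','d9'); b,e=snap('scene','s9')
    for n,D in(('side',d),('scene',e)):
        C=cloud(n,D); p=near(C,M,.036,.044,.054); print(n,circ(p),len(p)); A=np.c_[p[:,:2]-M,np.ones(len(p))]; print('plane',np.linalg.lstsq(A,p[:,2],rcond=None)[0].round(4))
    cv2.imwrite('pics/c9.png',np.hstack([cv2.resize(d_[y:y+90,x:x+90],(400,400)) for d_,y,x in((a[:,:,::-1],190,190),(b[:,:,::-1],180,230))]))
E
```

```text
low 26.01 [0.608  0.025  0.0188] w 0.0605 gf 43.7 F [ 0.   0.1 -1.2]
True
down 26.58 [0.6074 0.0248 0.0068] w 0.0606 gf 44.1 F [-0.7 -0.4  5.1]
open 26.96 [0.6065 0.0249 0.0058] w 0.0847 gf 0.0 F [ 0.1 -0.8  0.5]
 28.78 [5.002e-01 1.000e-04 1.992e-01] w 0.0849 gf 0.0 F [ 0.  -0.  -0.2]
side (array([0.6055, 0.0253]), 0.0328) 470
plane [ 0.0024 -0.0244  0.0505]
scene (array([0.6073, 0.0264]), 0.0327) 398
plane [ 0.0043 -0.0025  0.0491]
```

View pics/c9.png

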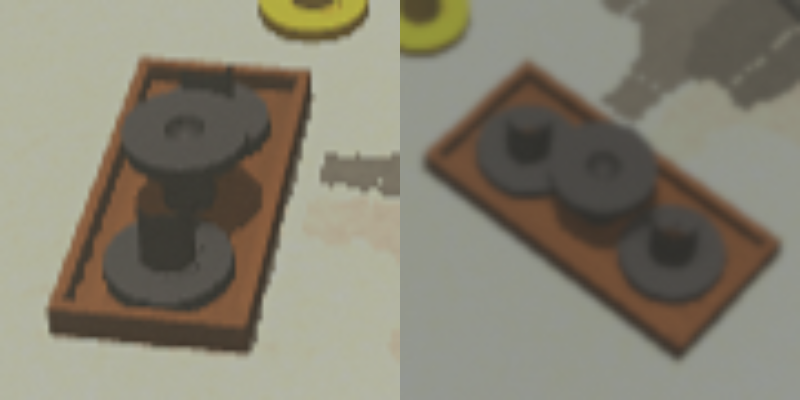

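Both crops show the three moulds alternating in the tray. The middle brim is level at about 50 mm, clear of both hubs, at (185,130) in the left crop and (603,168) in the right. The gripper is clear, so I'm handing in.

```bash
python3 -c "
from h import *
print(r.finish_job())"
```

```text
the job is handed in; nothing more can be done
None
```

The job is handed in: all three moulds stand flat in the tray, alternating brim down, hub down, brim down, set down in the order asked and finished at about 29 s; the first grasp closed on air because the fingers measured about 40 mm shorter than stated, so I corrected for that and regrasped.

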